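# Put the lids back on the tester candles

## Task

The tester candles on the shop counter stand open and their wooden lids lie about among the other goods: pick up the four lids one after another by their grips and put each back on the open candle of its own shape and size, plug inside the jar, fully down and flat, with straight sides in line with the jar's. Set the lids down gently without dropping them, and keep the candles standing upright where they are, give or take a finger's breadth. Leave the small candle that is already closed and the clear diffuser bottle where they stand.

Things in the scene. Friction and masses are not known exactly. Their poses are not given: they have to be found in the camera images.
- lid_small_c (a point): loose light-wood lid, small round, lying on the counter right way up (its z up). Plate round, 64 mm across, 10 mm thick, with a round knob 22 mm across standing 22 mm above the middle of the plate; under the plate a cork plug, round, tapered, 36 mm across below and 40 mm above, 6 mm deep. 38 mm tall in all. The point is its centre, half-way up: 19 mm above the plug's underside, 3 mm above the plate's upper face, 19 mm below the top of the grip. About 50 to 100 g.
- lid_large_c (a point): loose light-wood lid, large round, lying on the counter right way up (its z up). Plate round, 96 mm across, 10 mm thick, with a round knob 22 mm across standing 22 mm above the middle of the plate; under the plate a cork plug, round, tapered, 68 mm across below and 72 mm above, 6 mm deep. 38 mm tall in all. The point is its centre, half-way up: 19 mm above the plug's underside, 3 mm above the plate's upper face, 19 mm below the top of the grip. About 50 to 100 g.
- lid_square_c (a point): loose light-wood lid, square, lying on the counter right way up (its z up). Plate 80 x 80 mm, sides along its x and y, 10 mm thick, with a square knob 22 x 22 mm, faces square to its x and y, standing 22 mm above the middle of the plate; under the plate a cork plug, 56 x 56 mm, 6 mm deep. 38 mm tall in all. The point is its centre, half-way up: 19 mm above the plug's underside, 3 mm above the plate's upper face, 19 mm below the top of the grip. About 50 to 100 g.
- lid_oblong_c (a point): loose light-wood lid, oblong, lying on the counter right way up (its z up). Plate 108 mm long (its x axis) x 64 mm wide (its y axis), 10 mm thick, with a bar grip 50 mm long (x) x 18 mm wide (y) standing 22 mm above the middle of the plate; under the plate a cork plug, 82 x 38 mm, 6 mm deep. 38 mm tall in all. The point is its centre, half-way up: 19 mm above the plug's underside, 3 mm above the plate's upper face, 19 mm below the top of the grip. About 50 to 100 g.
- jar_small: loose open candle in a straight-sided amber glass jar, small round: outside round, 60 mm across, 70 mm tall, wall 5 mm, mouth 50 mm across, cream wax 14 mm under the rim. Origin: centre of its underside, on the counter; z up. About 0.3 to 0.5 kg. With its lid home the plate rests on the rim and the plug hangs inside.
- jar_large: loose open candle in a straight-sided amber glass jar, large round: outside round, 92 mm across, 62 mm tall, wall 5 mm, mouth 82 mm across, cream wax 14 mm under the rim. Origin: centre of its underside, on the counter; z up. About 0.3 to 0.5 kg. With its lid home the plate rests on the rim and the plug hangs inside.
- jar_square: loose open candle in a straight-sided amber glass jar, square: outside square, 76 x 76 mm, sides along its x and y, 66 mm tall, wall 5 mm, mouth 66 x 66 mm, cream wax 14 mm under the rim. Origin: centre of its underside, on the counter; z up. About 0.3 to 0.5 kg. With its lid home the plate rests on the rim and the plug hangs inside.
- jar_oblong: loose open candle in a straight-sided amber glass jar, oblong: outside 104 mm long (its x axis) x 60 mm wide (its y axis), two wicks, 58 mm tall, wall 5 mm, mouth 94 x 50 mm, cream wax 14 mm under the rim. Origin: centre of its underside, on the counter; z up. About 0.3 to 0.5 kg. With its lid home the plate rests on the rim and the plug hangs inside.
- closed_c (a point): a small candle that already has its lid on: amber jar 52 mm across, 75 mm tall with lid and knob; the point is its centre, half-way up. Not to be moved.
- diffuser_c (a point): clear square glass diffuser bottle, 46 x 46 mm, 78 mm tall with its round steel cap; the point is its centre, half-way up. Not to be moved.
Mind the look-alikes: they are no part of the job. Leave any black look-alike of the part that bears lid_large_c alone.

How it is judged:
At the end, for the whole second after the job is handed in: Each lid home on its own jar: within 9 mm of centre, -4/+3 mm of seated height, flat within 0.08 rad, square and oblong in line within 0.2 rad. Jars upright on the counter, moved under 30 mm; closed candle and diffuser under 20 mm. All at rest (horizontal distance between lid_small_c and jar_small below 0.009 m and z of lid_small_c in the frame of jar_small between 0.079 and 0.086 m and angle between each of lid_small_c, jar_small, lid_large_c, jar_large, lid_square_c, jar_square, lid_oblong_c, jar_oblong's own z axis and vertical below 0.08 rad and height (world z) of each of jar_small, jar_large, jar_square, jar_oblong below 0.01 m and distance of each of jar_small, jar_large, jar_square, jar_oblong from where it was at the start of the episode below 0.03 m and linear speed of each of lid_small, jar_small, lid_large, jar_large, lid_square, jar_square, lid_oblong, jar_oblong below 0.02 m/s and horizontal distance between lid_large_c and jar_large below 0.009 m and z of lid_large_c in the frame of jar_large between 0.071 and 0.078 m and horizontal distance between lid_square_c and jar_square below 0.009 m and z of lid_square_c in the frame of jar_square between 0.075 and 0.082 m and (angle between the x axis of lid_square_c and the x axis of jar_square, either way round below 0.2 rad or angle between the x axis of lid_square_c and the y axis of jar_square, either way round below 0.2 rad) and horizontal distance between lid_oblong_c and jar_oblong below 0.009 m and z of lid_oblong_c in the frame of jar_oblong between 0.067 and 0.074 m and angle between the x axis of lid_oblong_c and the x axis of jar_oblong, either way round below 0.2 rad and distance of each of closed_c, diffuser_c from where it was at the start of the episode below 0.02 m); the robot touches nothing.
It fails at once if a lid is dropped (falls free of the gripper faster than 0.6 m/s) ((contact force between lid_small and the fingers below 0.01 N and linear speed of lid_small above 0.6 m/s) or (contact force between lid_large and the fingers below 0.01 N and linear speed of lid_large above 0.6 m/s) or (contact force between lid_square and the fingers below 0.01 N and linear speed of lid_square above 0.6 m/s) or (contact force between lid_oblong and the fingers below 0.01 N and linear speed of lid_oblong above 0.6 m/s)).
It fails at once if an open candle is tipped by more than about 17 degrees (angle between any of jar_small, jar_large, jar_square, jar_oblong's own z axis and vertical above 0.3 rad).
It fails at once if the closed candle is moved by more than 20 mm (distance of closed_c from where it was at the start of the episode above 0.02 m).
It fails at once if the diffuser bottle is moved by more than 20 mm (distance of diffuser_c from where it was at the start of the episode above 0.02 m).
It also fails if it takes over 109 s, if anything falls off the work surface, if the arm or the gripper's body presses on something with over 40 N, if the wrist force passes 120 N, or if a joint passes its speed limit or range.

## Robot

A 6-joint arm with a two-finger parallel gripper is mounted at the origin on the work surface. World frame = base frame: x ahead of the robot, y to its left, z up, the work surface at z = 0. Lengths are in m, angles in rad, forces in N, time in s.
With the tool pointing down it reaches from about 0.375 to 0.9 m from the base axis. Payload 3.1 kg.
Tool frame: the origin (TCP) lies at the very end of the fingers, on their centre line; the grasp point (between the pads) lies 19 mm behind it; x points along the fingers, y is the direction in which the jaws open and shut, and the axes are right-handed (so a half turn about x gives the same grasp; the last joint's range is limited). The gripper opens to 87 mm and grips with 3 to 60 N. Pads are 19 mm wide; open, the fingers measure 117 mm over their backs; the gripper's body (75 mm by 190 mm) begins 51 mm behind the grasp point.
Start: joints at [-1.462, 0.527, 1.433, -0, 1.181, -0.178], TCP at [0.177, -0.599, 0.223] pointing down, gripper open.
Joint ranges: [-3.08, 3.08], [-0.75, 2.2], [0.22, 2.44], [-1.43, 4.57], [0, 2.65], [-2.85, 2.85]. Speed limits (rad/s): [2.79, 2.79, 3.14, 3.14, 3.14, 3.14].

## Interface

Orientations are given as a unit quaternion [x, y, z, w].
In Python, from rig import robot gives the robot as it stands.
- The arm moves only by the tool carry_out, never from a script. Its argument "commands" is a list that holds one entry, the list of rows, each a list of 5 numbers: the opening, from 0 (shut) to 1 (fully open), then the shift along the tool's x, y, z in mm, then the turn about the tool's x in degrees. In form: [[[hand, x, y, z, twist], ...]]. A call has 1 to 8 rows; each row shifts and turns the pose as measured when the row begins, along the tool's axes as they then stand; what a row does not reach is not made up. A row lasts 1/12 s, in which the tool goes at most 41.7 mm and 7.16 degrees, less where a joint would pass 70% of its speed; a pose out of reach is approached as far as the arm can. A call with a gripper value outside its range is refused whole. The fingers move at their own pace and stop on an object; "force" is the grip in N (left out, the last holds). Time passes only in rows, so rows that do not move let the fingers close. It gives the time, the measured TCP pose, the force and the opening at its end, in the units of the state.
- robot.get_obs(): the state, without advancing time (a new reading comes with each control period).
- robot.camera(name): name is "scene" or "top" or "wrist"; returns the picture (480x640x3 uint8, red, green, blue); there is no depth.
- robot.camera_model(name): a dict with "fx", "fy", "cx", "cy" (pixels), "k1" (the pictures are not rectified: a ray, as slopes to the right and down, at radius r is drawn at 1 + k1 r^2 times it, then the intrinsics apply), "R" (3x3) and "t" (3): a world point X has camera coordinates R X + t. Camera axes: x right, y down, z forward; pixel columns grow to the right and rows downward; lengths in m; the calibration is good to about 2 mm. A picture is of the moment at which its call begins: read the wrist's pose just before it. camera_model takes no time and is no camera call; for the wrist camera it gives the pose at the moment of the call.
- robot.hand_in(): hands the job in, once; it reports no verdict.
The state is a dict: "time": time; "q": joint angles; "joint_velocities": joint speeds; "joint_torque": joint torques, N m; "position": TCP position; "tool_rot": TCP orientation; "ft_force": force on the tool from outside, world axes, zero at the start; "moment": the same for the moment, N m; "grip_width": finger opening in m.
Only numpy, scipy, OpenCV 4.12 (cv2) and the standard library are available. Lean on these libraries where they do the work, as an engineer would, in place of code of your own. Each camera call takes 0.05 s, during which the arm holds its last target. There are 200 camera calls.

## Working session

There is one attempt and no reset: what is moved stays moved. The work goes in short steps, Python scripts to look and compute and a tool call to move; the robot and the scene stay as the last step left them, time stands still between calls to the robot, and variables do not carry over. Pictures are saved under pics/ and viewed, on a budget of 14 in all, crops included, one or two more only if the job needs it, and the job is handed in when it is done.

Besides the shell and the picture viewer there is one more tool, called after "Call:" by a JSON object that holds its "method" and its "body". carry_out: Moves the arm, as the interface text tells. Its arguments: {"type":"object","properties":{"commands":{"type":"array"},"force":{"type":"number"}},"required":["commands"]}

```bash
mkdir -p pics; python3 - <<'E'
from rig import robot
import cv2
o=robot.get_obs();print(o)
for n in("top","scene"):
    m=robot.camera_model(n);print(n,m)
    cv2.imwrite(f"pics/{n}0.png",robot.camera(n)[:,:,::-1])
E
```

```text
{'time': 0.0, 'q': array([-1.46249875e+00,  5.28437997e-01,  1.43389992e+00, -1.10522816e-05,
        1.18138875e+00, -1.78538567e-01]), 'joint_velocities': array([-0.00059491, -0.00350684, -0.00088289, -0.00070253,  0.00092519,
        0.00142889]), 'joint_torque': array([-5.02118237e-04, -4.40047073e+01, -1.76592976e+01,  6.31693332e-02,
        5.80244057e-02, -1.57950049e-04]), 'position': array([ 0.1767464 , -0.59872748,  0.2215897 ]), 'tool_rot': array([ 0.69986936,  0.10182016, -0.6998236 ,  0.10031186]), 'ft_force': array([0.22211454, 0.35492796, 1.04881217]), 'moment': array([ 0.04338992, -0.01475415,  0.02350207]), 'grip_width': 0.08660926721802985}
top {'fx': 515.5803392654462, 'fy': 515.5803392654462, 'cx': 320.8287307162284, 'cy': 241.02908908017727, 'k1': -0.02198966246259966, 'R': array([[-0.00651147, -0.9998188 , -0.01788748],
       [-0.98770102,  0.00922497, -0.15608202],
       [ 0.15621875,  0.01665116, -0.98758212]]), 't': array([0.01270371, 0.50096198, 0.80235308])}
scene {'fx': 488.3007175197531, 'fy': 488.3007175197531, 'cx': 319.7728163343962, 'cy': 244.75489754426272, 'k1': -0.06718598074789203, 'R': array([[ 0.58138651,  0.813333  ,  0.0218895 ],
       [ 0.51285101, -0.34544463, -0.7859083 ],
       [-0.63164354,  0.46814254, -0.6179555 ]]), 't': array([-0.26290337, -0.21338624,  1.26772033])}
```

View pics/top0.png

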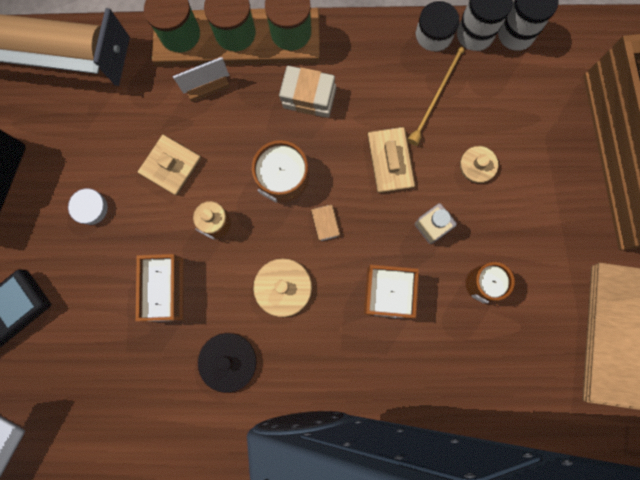

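View pics/scene0.png

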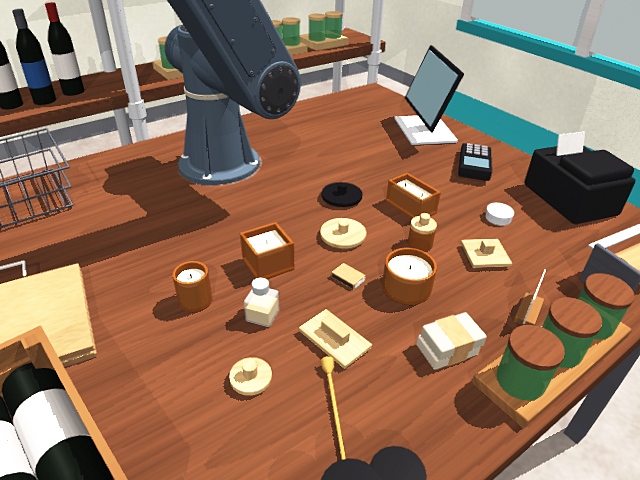

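```bash
cat > h.py <<'E'
import numpy as np,cv2
def ray(m,u,v):
    K=np.array([[m['fx'],0,m['cx']],[0,m['fy'],m['cy']],[0,0,1.]])
    n=cv2.undistortPoints(np.array([[[u,v]]],float),K,np.array([m['k1'],0,0,0.]))[0,0]
    return -m['R'].T@m['t'], m['R'].T@np.array([n[0],n[1],1])
def onz(m,u,v,z):
    C,d=ray(m,u,v); return (C+d*(z-C[2])/d[2])[:2]
def proj(m,X):
    c=m['R']@np.asarray(X,float)+m['t'];a=c[:2]/c[2];a=a*(1+m['k1']*(a@a))
    return np.array([m['fx']*a[0]+m['cx'],m['fy']*a[1]+m['cy']])
def blob(mask,u,v,open_=0):
    if open_: mask=cv2.morphologyEx(mask,cv2.MORPH_OPEN,np.ones((open_,open_),np.uint8))
    cs,_=cv2.findContours(mask,cv2.RETR_EXTERNAL,cv2.CHAIN_APPROX_NONE)
    return min(cs,key=lambda c:-cv2.pointPolygonTest(c,(float(u),float(v)),True) if len(c)>20 else 1e9)
def fit(m,c,z):
    P=np.array([onz(m,p[0][0],p[0][1],z) for p in c])*1000
    hull=cv2.convexHull(P.astype(np.float32)); r=cv2.minAreaRect(hull); e=cv2.fitEllipse(hull)
    M=cv2.moments(hull); return dict(rect=r,ell=e,cen=(M['m10']/M['m00'],M['m01']/M['m00']))
def masks(img):
    h=cv2.cvtColor(img,cv2.COLOR_RGB2HSV)
    wood=cv2.inRange(h,(10,40,130),(30,170,255)); wax=cv2.inRange(h,(0,0,150),(180,45,255))
    return wood,wax
E
python3 - <<'E'
from h import *
from rig import robot
img=cv2.imread('pics/top0.png')[:,:,::-1].copy();m=robot.camera_model('top')
wood,wax=masks(img); vis=img[:,:,::-1].copy()
hsv=cv2.cvtColor(img,cv2.COLOR_RGB2HSV)
print('cam',-m['R'].T@m['t'])
T=dict(lsq=(169,164,.011,wood),lob=(378,176,.011,wood),lsm=(480,164,.011,wood),llg=(283,300,.011,wood),
 jlg=(280,160,.055,wax),job=(157,288,.051,wax),jsq=(393,285,.059,wax),jsm=(494,276,.063,wax),closed=(210,215,.06,wood),diff=(440,216,.075,wax))
for k,(u,v,z,M) in T.items():
    c=blob(M,u,v);f=fit(m,c,z);cv2.drawContours(vis,[c],-1,(255,0,255),1)
    r=f['rect'];print(k,hsv[v,u],'rect',np.round(r[0],1),np.round(r[1],1),round(r[2],1),'ell',np.round(f['ell'][0],1),np.round(f['ell'][1],1),'cen',np.round(f['cen'],1))
cv2.imwrite('pics/v0.png',cv2.resize(vis[100:400,100:560],None,fx=1.7,fy=1.7))
E
```

```text
cam [ 0.36954078 -0.00528007  0.87080795]
lsq [ 17 112 130] rect [644.6 274.7] [82.  81.9] 58.7 ell [643.  276.5] [ 94.3 129.6] cen [644.6 274.8]
lob [ 17 106 210] rect [ 649.  -112.1] [110.   65.6] 8.1 ell [ 649.  -110.8] [118.6 124.7] cen [ 649.  -112.2]
lsm [ 19 102 207] rect [ 639.4 -263.7] [63.8 64.9] 87.1 ell [ 639.  -264.5] [64.5 65.7] cen [ 638.9 -264.3]
llg [ 20  96 228] rect [429.   75.4] [96.2 97.3] 44.5 ell [428.8  75.1] [97.4 97.9] cen [428.8  75.1]
jlg [ 45   4 228] rect [619.2  73.3] [72.8 78.2] 36.3 ell [619.8  74.4] [74.3 78.4] cen [619.7  74.2]
job [114   5 232] rect [426.4 272.2] [92.7 43.8] 2.2 ell [424.7 271.3] [ 51.9 116.1] cen [425.9 272. ]
jsq [ 40   3 231] rect [ 417.4 -102.8] [62.7 65.2] 84.4 ell [ 416.3 -103.1] [76.6 80.4] cen [ 417.1 -102.9]
jsm [ 45   7 233] rect [ 430.9 -261.1] [42.5 45.3] 89.5 ell [ 431.  -261.8] [43.8 46.3] cen [ 431.  -261.5]
closed [ 21  94 227] rect [539.3 189.7] [51.9 53.4] 45.8 ell [539.6 189.8] [52.2 54.4] cen [539.6 189.6]
diff [ 86   9 206] rect [ 526.1 -175.1] [42.4 41.5] 38.8 ell [ 533.6 -174.4] [37.7 57.1] cen [ 532.1 -176.5]
```

View pics/v0.png

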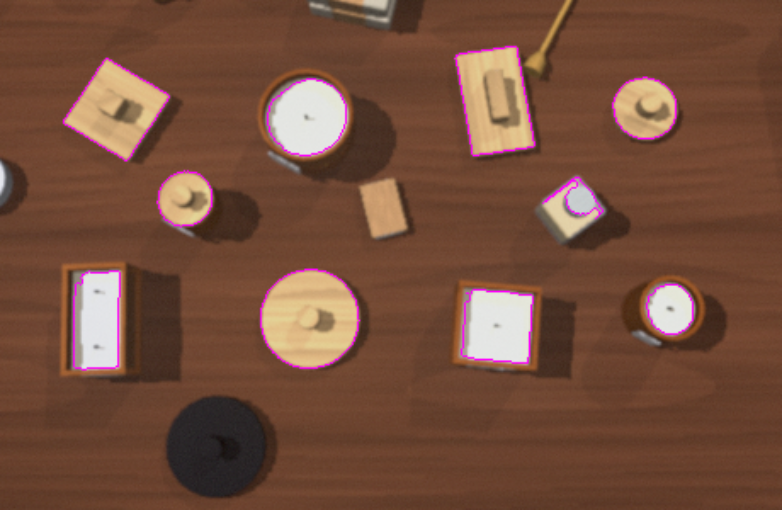

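```bash
cat >> h.py <<'E'
from scipy.spatial.transform import Rotation as Ro
def go(o,x,y,z,yaw,sym=180):
    R=Ro.from_quat(o['tool_rot']).as_matrix(); d=R.T@(np.array([x,y,z])/1000-o['position'])*1000
    cur=np.degrees(np.arctan2(R[1,1],R[0,1])); tw=-(yaw-cur); tw=(tw+sym/2)%sym-sym/2
    print('at',np.round(o['position']*1000,1),'yaw',round(cur,1),'tilt',round(np.degrees(np.arccos(-R[2,0])),2),'q6',round(o['q'][5],2),'| d',np.round(d,1),'twist',round(tw,1),'t',o['time'],'w',round(o['grip_width']*1000,1),'F',np.round(o['ft_force'],1))
E
python3 - <<'E'
from h import *
from rig import robot
o=robot.get_obs();go(o,639,-264,160,90);m=robot.camera_model('wrist')
R=Ro.from_quat(o['tool_rot']).as_matrix();print(R.round(3))
print('cam in tool',R.T@(-m['R'].T@m['t']-o['position']),'\n',(m['R']@R).round(2),m['fx'])
E
```

```text
at [ 176.7 -598.8  221.7] yaw -73.6 tilt 0.11 q6 -0.18 | d [  62.2 -190.2 -538.1] twist 16.4 t 0.1 w 87.1 F [-0.4 -0.6 -0.1]
[[-0.     0.283 -0.959]
 [ 0.002 -0.959 -0.283]
 [-1.    -0.002 -0.   ]]
cam in tool [-0.16184556 -0.000267   -0.07364043] 
 [[-0.    1.   -0.  ]
 [-0.27  0.    0.96]
 [ 0.96  0.    0.27]] 410.53853361799537
```

Call:
{"method": "carry_out", "body": {"commands": [[[0.6,4,-13,-37,0],[0.6,4,-13,-37,0],[0.6,4,-13,-37,0],[0.6,4,-13,-37,0],[0.6,4,-13,-37,0],[0.6,4,-13,-37,0],[0.6,4,-13,-37,0],[0.6,4,-13,-37,0]]], "force": 25}}

```text
time: 0.77
position: [0.433, -0.4164, 0.1846]
tool_rot: [-0.699, -0.095, 0.702, -0.095]
ft_force: [0.9, -1.5, -0.4]
grip_width: 0.0526
```

Call:
{"method": "carry_out", "body": {"commands": [[[0.6,4,-13,-37,0],[0.6,4,-13,-37,0],[0.6,4,-13,-37,0],[0.6,4,-13,-37,0],[0.6,4,-13,-37,0],[0.6,4,-13,-37,0]]]}}

```text
time: 1.27
position: [0.633, -0.272, 0.1554]
tool_rot: [-0.697, -0.097, 0.704, -0.093]
ft_force: [-0.0, -0.2, -0.4]
grip_width: 0.0519
```

```bash
cat > look.py <<'E'
from h import *
from rig import robot
import sys
def snap(name,*a):
    o=robot.get_obs();m=robot.camera_model('wrist');img=robot.camera('wrist').copy()
    cv2.imwrite(f'pics/{name}.png',img[:,:,::-1]);go(o,*a);return o,m,img
E
python3 - <<'E'
from look import *
o,m,img=snap('w1',639,-264,60,-73.6)
print(proj(m,[.639,-.264,.038]))
E
```

```text
at [ 633.  -272.   155.4] yaw -74.6 tilt 0.6 q6 0.74 | d [95.4 -5.5 -8.7] twist -1.0 t 1.2667 w 51.9 F [-0.  -0.2 -0.4]
[317.53781704 215.62037584]
```

View pics/w1.png

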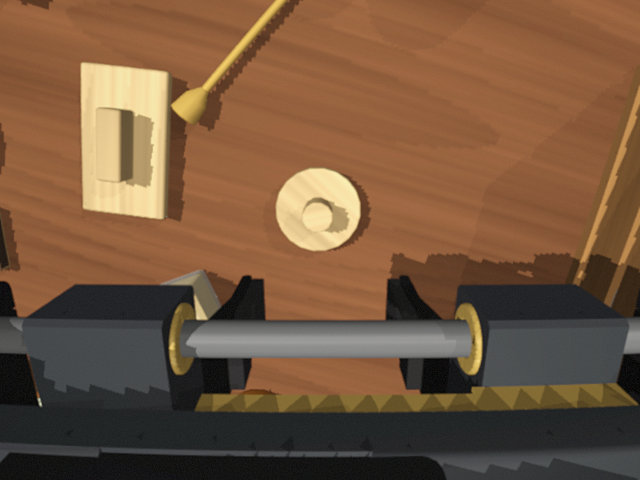

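Call:
{"method": "carry_out", "body": {"commands": [[[0.6,15,-3,-4,0],[0.6,28,-3,-5,0],[0.6,28,0,0,0],[0.6,28,0,0,0],[0.6,15,0,0,0],[0.6,0,0,0,0]]]}}

```text
time: 1.82
position: [0.6516, -0.2507, 0.0347]
tool_rot: [-0.7, -0.103, 0.7, -0.099]
ft_force: [0.0, -0.3, 0.0]
grip_width: 0.0521
```

```bash
python3 - <<'E'
from h import *
from rig import robot
go(robot.get_obs(),639,-264,19,-73.6)
E
```

```text
at [ 651.6 -250.7   34.7] yaw -73.6 tilt 0.36 q6 0.75 | d [15.6  9.3 15.9] twist -0.0 t 1.8167 w 52.1 F [ 0.  -0.3  0. ]
```

Call:
{"method": "carry_out", "body": {"commands": [[[0.6,0,5,8,0],[0.6,0,4,8,0],[0.6,6,0,0,0],[0.6,5,0,0,0],[0.6,0,0,0,0],[0.6,0,0,0,0]]]}}

```text
time: 2.32
position: [0.6376, -0.2677, 0.0258]
tool_rot: [0.701, 0.101, -0.699, 0.099]
ft_force: [1.0, 0.2, 0.3]
grip_width: 0.052
```

```bash
python3 - <<'E'
from h import *
from rig import robot
go(robot.get_obs(),639,-264,19,-73.6)
E
```

```text
at [ 637.6 -267.7   25.8] yaw -73.7 tilt 0.25 q6 0.72 | d [ 6.8 -3.2 -2.4] twist -0.1 t 2.3167 w 52.0 F [1.  0.2 0.3]
```

Call:
{"method": "carry_out", "body": {"commands": [[[0.6,4,-2,-1,0],[0.6,2,-1,-1,0],[0.6,0,0,0,0],[0,0,0,0,0],[0,0,0,0,0],[0,0,0,0,0],[0,0,0,0,0],[0,0,0,0,0]]]}}

```text
time: 2.98
position: [0.6408, -0.264, 0.0215]
tool_rot: [0.702, 0.101, -0.698, 0.1]
ft_force: [0.3, -0.4, -0.9]
grip_width: 0.0266
```

Call:
{"method": "carry_out", "body": {"commands": [[[0,-10,0,0,0],[0,-20,0,0,0],[0,-30,0,0,0],[0,-30,0,0,0],[0,-20,0,0,0],[0,-10,0,0,0],[0,0,0,0,0]]]}}

```text
time: 3.57
position: [0.6385, -0.2634, 0.147]
tool_rot: [0.7, 0.102, -0.699, 0.099]
ft_force: [0.4, -0.1, -0.4]
grip_width: 0.0205
```

```bash
python3 - <<'E'
from h import *
from rig import robot
go(robot.get_obs(),431,-261.5,130,-73.6)
E
```

```text
at [ 638.5 -263.4  147. ] yaw -73.7 tilt 0.28 q6 0.73 | d [ 16.8 -60.1 198.6] twist -0.1 t 3.5667 w 20.5 F [ 0.4 -0.1 -0.4]
```

```bash
python3 - <<'E'
from look import *
o,m,img=snap('w2',431,-261.5,130,-73.6)
print(o['grip_width'])
E
```

```text
at [ 638.5 -263.4  147. ] yaw -73.7 tilt 0.28 q6 0.73 | d [ 16.8 -60.1 198.6] twist -0.1 t 3.5667 w 20.5 F [ 0.4 -0.1 -0.4]
0.020468408376232636
```

View pics/w2.png

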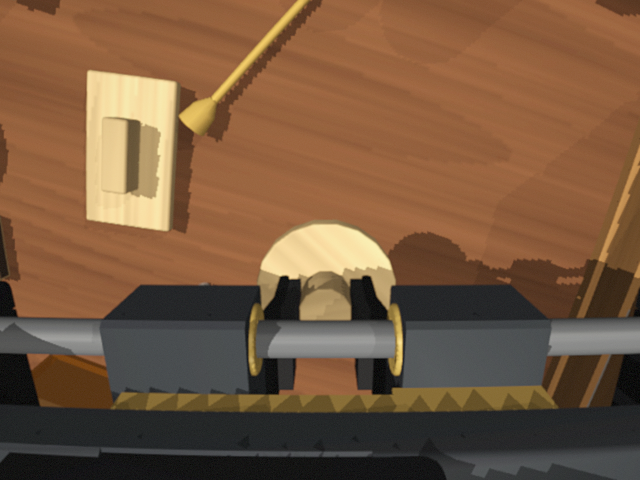

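```bash
python3 - <<'E'
from look import *
img=cv2.imread('pics/w2.png')[:,:,::-1].copy();m=robot.camera_model('wrist');o=robot.get_obs()
R=Ro.from_quat(o['tool_rot']).as_matrix()
h=cv2.cvtColor(img,cv2.COLOR_RGB2HSV);M=cv2.inRange(h,(10,40,130),(30,170,255))
for r in range(218,284,6):
    x=np.where(M[r,230:420])[0]+230; print(r,(x.min(),x.max()) if len(x) else None,end=' ')
print()
for a in (3,6,10,15,20):
  T=lambda x,y,z:np.round(proj(m,o['position']+R@np.array([x,y,z])/1000)).tolist()
  print(a,'far',T(a,0,-32),'side',[T(a,s*32*np.cos(t),-32*np.sin(t)) for t in(0.,.5) for s in(-1,1)],'knobbase',T(a,0,-11),'knobtop',T(a-22,0,-11))
print('tip',T(0,10,-9),T(0,0,-9))
E
```

```text
218 (np.int64(230), np.int64(419)) 224 (np.int64(230), np.int64(419)) 230 (np.int64(230), np.int64(419)) 236 (np.int64(230), np.int64(406)) 242 (np.int64(230), np.int64(398)) 248 (np.int64(230), np.int64(392)) 254 (np.int64(230), np.int64(387)) 260 (np.int64(230), np.int64(389)) 266 (np.int64(230), np.int64(391)) 272 (np.int64(230), np.int64(393)) 278 (np.int64(230), np.int64(394)) 
3 far [326.0, 224.0] side [[252.0, 295.0], [399.0, 295.0], [260.0, 262.0], [391.0, 262.0]] knobbase [325.0, 271.0] knobtop [326.0, 292.0]
6 far [326.0, 222.0] side [[253.0, 292.0], [398.0, 292.0], [261.0, 259.0], [390.0, 259.0]] knobbase [325.0, 269.0] knobtop [326.0, 289.0]
10 far [325.0, 220.0] side [[255.0, 288.0], [396.0, 288.0], [262.0, 256.0], [389.0, 256.0]] knobbase [325.0, 266.0] knobtop [326.0, 285.0]
15 far [325.0, 217.0] side [[257.0, 284.0], [394.0, 284.0], [264.0, 253.0], [387.0, 253.0]] knobbase [325.0, 262.0] knobtop [326.0, 280.0]
20 far [325.0, 214.0] side [[258.0, 280.0], [393.0, 280.0], [265.0, 249.0], [386.0, 249.0]] knobbase [325.0, 258.0] knobtop [326.0, 275.0]
tip [349.0, 278.0] [326.0, 278.0]
```

Call:
{"method": "carry_out", "body": {"commands": [[[0,2,-5,18,0],[0,2,-10,33,0],[0,2,-10,33,0],[0,2,-10,33,0],[0,2,-10,33,0],[0,2,-9,30,0],[0,0,-4,12,0],[0,0,0,0,0]]]}}

```text
time: 4.28
position: [0.4249, -0.2544, 0.1229]
tool_rot: [-0.696, -0.109, 0.703, -0.095]
ft_force: [0.3, -0.5, -0.2]
grip_width: 0.0209
```

Call:
{"method": "carry_out", "body": {"commands": [[[0,0,0,0,0]]]}}

```text
time: 4.37
position: [0.4239, -0.2539, 0.122]
tool_rot: [-0.696, -0.109, 0.704, -0.093]
ft_force: [-0.2, -0.6, -1.0]
grip_width: 0.0205
```

```bash
python3 - <<'E'
from look import *
go(robot.get_obs(),431,-261.5,100,-73.6)
E
```

```text
at [ 423.9 -253.9  122. ] yaw -73.6 tilt 1.39 q6 0.51 | d [21.8  9.9 -4.8] twist 0.0 t 4.3667 w 20.5 F [-0.2 -0.6 -1. ]
```

Call:
{"method": "carry_out", "body": {"commands": [[[0,0,5,-3,0],[0,6,4,-2,0],[0,8,0,0,0],[0,5,0,0,0],[0,0,0,0,0],[0,0,0,0,0]]]}}

```text
time: 4.87
position: [0.4376, -0.2632, 0.0988]
tool_rot: [-0.697, -0.109, 0.702, -0.095]
ft_force: [0.6, -0.1, -0.7]
grip_width: 0.0205
```

```bash
python3 - <<'E'
from look import *
o,m,img=snap('w3',431,-261.5,86,-73.6)
E
```

```text
at [ 437.6 -263.2   98.8] yaw -73.4 tilt 1.17 q6 0.51 | d [12.9 -3.3  5.8] twist 0.2 t 4.8667 w 20.5 F [ 0.6 -0.1 -0.7]
```

View pics/w3.png

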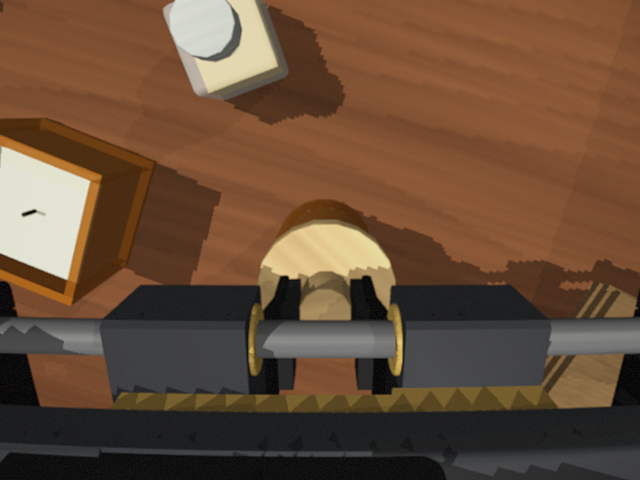

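Call:
{"method": "carry_out", "body": {"commands": [[[0,0,-2,4,0],[0,2,-1,1,0],[0,4,0,0,0],[0,3,0,0,0],[0,0,0,0,0],[0,0,0,0,0]]]}}

```text
time: 5.42
position: [0.4316, -0.2614, 0.0904]
tool_rot: [-0.697, -0.108, 0.702, -0.096]
ft_force: [0.2, 0.4, -0.2]
grip_width: 0.0206
```

```bash
python3 - <<'E'
from look import *
go(robot.get_obs(),431,-261.5,86,-73.6)
E
```

```text
at [ 431.6 -261.4   90.4] yaw -73.4 tilt 1.05 q6 0.5 | d [4.4 0.  0.6] twist 0.2 t 5.4167 w 20.6 F [ 0.2  0.4 -0.2]
```

Call:
{"method": "carry_out", "body": {"commands": [[[0,3,0,0,0],[0,2,0,0,0],[0,2,0,0,0],[0,2,0,0,0]]]}}

```text
time: 5.75
position: [0.4318, -0.2615, 0.0896]
tool_rot: [-0.698, -0.108, 0.701, -0.098]
ft_force: [-2.9, 2.4, 17.6]
grip_width: 0.0209
```

Call:
{"method": "carry_out", "body": {"commands": [[[0,1,0,0,0],[0,1,0,0,0],[0,0,0,0,0]]]}}

```text
time: 6.0
position: [0.4319, -0.2615, 0.09]
tool_rot: [-0.699, -0.107, 0.701, -0.098]
ft_force: [-0.5, 0.9, -0.7]
grip_width: 0.0207
```

```bash
python3 - <<'E'
from look import *
m=robot.camera_model('scene');img=robot.camera('scene')
u,v=proj(m,[.431,-.2615,.07]).astype(int);print(u,v)
x0,y0=u-60,v-45
c=img[y0:y0+90,x0:x0+120];cv2.imwrite('pics/s1.png',cv2.resize(c,None,fx=6,fy=6,interpolation=cv2.INTER_CUBIC)[:,:,::-1])
for z in(0,.07,.08,.086,.102):print(z,[((proj(m,[.431+dx,-.2615+dy,z])-[x0,y0])*6).round() for dx,dy in((0,0),)])
E
```

```text
188 269
0 [array([400., 452.])]
0.07 [array([366., 275.])]
0.08 [array([360., 249.])]
0.086 [array([357., 233.])]
0.102 [array([349., 189.])]
```

View pics/s1.png

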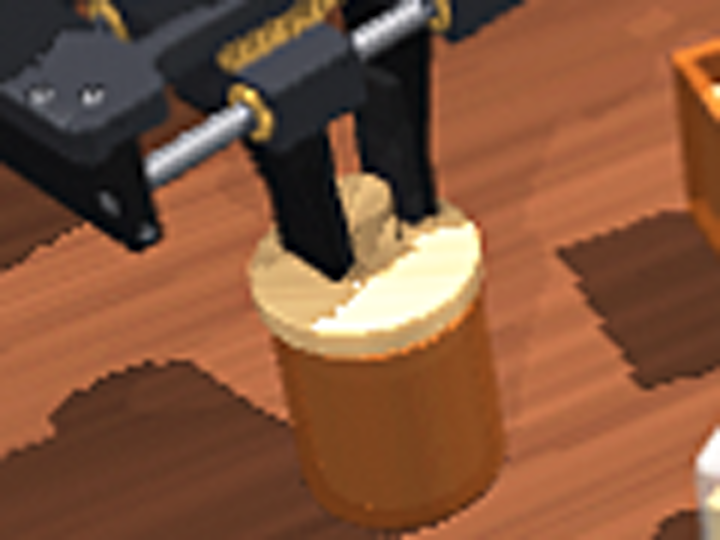

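Call:
{"method": "carry_out", "body": {"commands": [[[0.5,0,0,0,0],[0.5,0,0,0,0],[0.5,0,0,0,0],[0.5,0,0,0,0],[0.5,0,0,0,0],[0.5,-20,0,0,0],[0.5,-30,0,0,0],[0.5,-20,0,0,0]]]}}

```text
time: 6.72
position: [0.4293, -0.26, 0.1555]
tool_rot: [-0.695, -0.111, 0.704, -0.094]
ft_force: [0.8, -0.8, 0.8]
grip_width: 0.0435
```

```bash
python3 - <<'E'
from look import *
go(robot.get_obs(),649,-112,130,-81.9)
E
```

```text
at [ 429.3 -260.   155.5] yaw -73.3 tilt 1.56 q6 0.5 | d [  25.4  -78.1 -253.2] twist 8.6 t 6.7167 w 43.5 F [ 0.8 -0.8  0.8]
```

Call:
{"method": "carry_out", "body": {"commands": [[[0.6,0,-5,-16,0],[0.6,2,-11,-35,0],[0.6,2,-11,-35,0],[0.6,2,-11,-35,0],[0.6,2,-11,-35,0],[0.6,2,-11,-35,0],[0.6,2,-11,-35,0],[0.6,0,-4,-14,0]]]}}

```text
time: 7.38
position: [0.6465, -0.1187, 0.1481]
tool_rot: [-0.698, -0.105, 0.702, -0.093]
ft_force: [0.1, -0.2, 0.1]
grip_width: 0.0523
```

Call:
{"method": "carry_out", "body": {"commands": [[[0.6,0,0,0,4],[0.6,0,0,0,4],[0.6,0,0,0,0],[0.6,0,0,0,0]]]}}

```text
time: 7.72
position: [0.6507, -0.1134, 0.1457]
tool_rot: [-0.703, -0.057, 0.707, -0.046]
ft_force: [0.6, -0.1, 0.4]
grip_width: 0.052
```

```bash
python3 - <<'E'
from look import *
o,m,img=snap('w4',649,-112,45,-81.9)
wood,_=masks(img);u,v=proj(m,[.649,-.112,.016]);c=blob(wood,u,v)
f=fit(m,c,.011);print(f['rect'])
E
```

```text
at [ 650.7 -113.4  145.7] yaw -81.7 tilt 1.01 q6 1.07 | d [1.007e+02 1.000e-01 1.000e+00] twist 0.2 t 7.7167 w 52.0 F [ 0.6 -0.1  0.4]
((686.3707275390625, -107.66726684570312), (234.4789581298828, 483.00213623046875), 7.736004829406738)
```

Call:
{"method": "carry_out", "body": {"commands": [[[0.6,15,0,0,0],[0.6,27,0,0,0],[0.6,27,0,0,0],[0.6,27,0,0,0],[0.6,12,0,0,0],[0.6,6,0,0,0],[0.6,0,0,0,0],[0.6,0,0,0,0]]]}}

```text
time: 8.43
position: [0.6507, -0.1161, 0.0313]
tool_rot: [-0.705, -0.057, 0.705, -0.048]
ft_force: [-0.3, -0.0, -0.3]
grip_width: 0.052
```

```bash
python3 - <<'E'
from look import *
go(robot.get_obs(),649,-112,20,-81.9)
E
```

```text
at [ 650.7 -116.1   31.3] yaw -81.5 tilt 0.77 q6 1.06 | d [11.3 -4.2  1.1] twist 0.4 t 8.4333 w 52.0 F [-0.3 -0.  -0.3]
```

Call:
{"method": "carry_out", "body": {"commands": [[[0.6,5,-3,1,0],[0.6,4,-1,0,0],[0.6,2,0,0,0],[0.3,0,0,0,0],[0.1,0,0,0,0],[0,0,0,0,0],[0,0,0,0,0],[0,0,0,0,0]]]}}

```text
time: 9.1
position: [0.6532, -0.1131, 0.0257]
tool_rot: [0.709, 0.056, -0.702, 0.05]
ft_force: [-0.1, 0.4, 0.6]
grip_width: 0.0266
```

Call:
{"method": "carry_out", "body": {"commands": [[[0,0,0,0,0],[0,0,0,0,0],[0,0,0,0,0],[0,-10,0,0,0]]]}}

```text
time: 9.43
position: [0.6516, -0.1127, 0.0343]
tool_rot: [0.707, 0.057, -0.703, 0.049]
ft_force: [-0.4, 0.4, -1.1]
grip_width: 0.0178
```

Call:
{"method": "carry_out", "body": {"commands": [[[0,-20,0,0,0],[0,-30,0,0,0],[0,-30,0,0,0],[0,-20,0,0,0],[0,-10,0,0,0],[0,0,0,0,0],[0,0,0,0,0]]]}}

```text
time: 10.02
position: [0.6502, -0.114, 0.1516]
tool_rot: [0.707, 0.057, -0.703, 0.049]
ft_force: [0.3, -0.7, -1.9]
grip_width: 0.0176
```

```bash
python3 - <<'E'
from look import *
o=robot.get_obs();go(o,427,272,130,-87.8)
E
```

```text
at [ 650.2 -114.   151.6] yaw -81.4 tilt 0.68 q6 1.07 | d [  25.1 -414.7  163.3] twist 6.4 t 10.0167 w 17.6 F [ 0.3 -0.7 -1.9]
```

Call:
{"method": "carry_out", "body": {"commands": [[[0,0,-17,7,0],[0,0,-35,14,0],[0,0,-35,14,0],[0,0,-35,14,0],[0,0,-35,14,0],[0,0,-35,14,0],[0,0,-35,14,0],[0,0,-35,14,0]]]}}

```text
time: 10.68
position: [0.5022, 0.1298, 0.1424]
tool_rot: [-0.704, -0.051, 0.707, -0.044]
ft_force: [0.8, 1.0, -1.1]
grip_width: 0.0178
```

Call:
{"method": "carry_out", "body": {"commands": [[[0,0,-35,14,0],[0,0,-35,14,0],[0,0,-35,14,0],[0,0,-30,12,0],[0,0,-15,6,0],[0,0,0,0,3],[0,0,0,0,3],[0,0,0,0,0]]]}}

```text
time: 11.35
position: [0.4018, 0.2807, 0.1337]
tool_rot: [-0.695, -0.014, 0.719, -0.012]
ft_force: [0.0, -0.6, -0.0]
grip_width: 0.0179
```

```bash
python3 - <<'E'
from look import *
o=robot.get_obs();go(o,428.5,272,100,-87.8)
E
```

```text
at [401.8 280.7 133.7] yaw -87.9 tilt 1.91 q6 1.89 | d [ 32.8   9.8 -27.4] twist -0.1 t 11.35 w 17.9 F [ 0.  -0.6 -0. ]
```

Call:
{"method": "carry_out", "body": {"commands": [[[0,0,5,-12,0],[0,4,5,-12,0],[0,8,0,-4,0],[0,8,0,0,0],[0,5,0,0,0],[0,0,0,0,0],[0,0,0,0,0]]]}}

```text
time: 11.93
position: [0.4326, 0.268, 0.1011]
tool_rot: [-0.693, -0.013, 0.721, -0.012]
ft_force: [1.1, 0.4, -0.5]
grip_width: 0.0177
```

```bash
python3 - <<'E'
from look import *
o,m,img=snap('w5',428.5,272,80,-87.8)
R=Ro.from_quat(o['tool_rot']).as_matrix()
print(R[:,0].round(3))
E
```

```text
at [432.6 268.  101.1] yaw -87.9 tilt 2.21 q6 1.85 | d [21.2 -4.1  3.2] twist -0.1 t 11.9333 w 17.7 F [ 1.1  0.4 -0.5]
[-0.039  0.    -0.999]
```

View pics/w5.png

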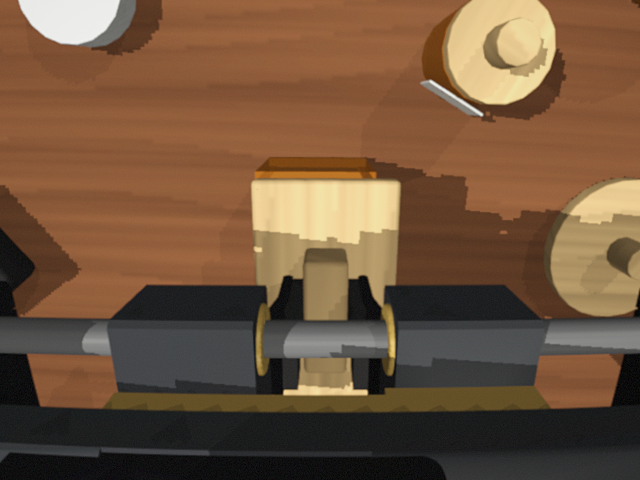

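Call:
{"method": "carry_out", "body": {"commands": [[[0,2,-3,2,0],[0,4,-1,1,0],[0,5,0,0,0],[0,3,0,0,0],[0,0,0,0,0],[0,0,0,0,0]]]}}

```text
time: 12.48
position: [0.4275, 0.2729, 0.0867]
tool_rot: [-0.693, -0.014, 0.72, -0.013]
ft_force: [-0.1, -1.0, -0.6]
grip_width: 0.0181
```

```bash
python3 - <<'E'
from look import *
go(robot.get_obs(),428.5,272,78,-87.8)
E
```

```text
at [427.5 272.9  86.7] yaw -87.8 tilt 2.19 q6 1.86 | d [ 8.6  1.  -1.3] twist -0.0 t 12.4833 w 18.1 F [-0.1 -1.  -0.6]
```

Call:
{"method": "carry_out", "body": {"commands": [[[0,2,0,0,0],[0,2,0,0,0],[0,2,0,0,0],[0,2,0,0,0]]]}}

```text
time: 12.82
position: [0.4278, 0.2733, 0.079]
tool_rot: [-0.694, -0.014, 0.72, -0.013]
ft_force: [-2.5, -0.1, 5.2]
grip_width: 0.0175
```

Call:
{"method": "carry_out", "body": {"commands": [[[0,2,0,0,0],[0,2,0,0,0]]]}}

```text
time: 12.98
position: [0.4272, 0.2733, 0.0775]
tool_rot: [-0.694, -0.014, 0.72, -0.013]
ft_force: [-4.2, -3.6, 32.1]
grip_width: 0.0173
```

Call:
{"method": "carry_out", "body": {"commands": [[[0,2,0,0,0],[0,2,0,0,0]]]}}

```text
time: 13.15
position: [0.4271, 0.2733, 0.0776]
tool_rot: [-0.694, -0.014, 0.719, -0.013]
ft_force: [-3.3, -0.7, 17.1]
grip_width: 0.0174
```

Call:
{"method": "carry_out", "body": {"commands": [[[0,0,0,0,0],[0.5,0,0,0,0],[0.5,0,0,0,0],[0.5,0,0,0,0],[0.5,0,0,0,0],[0.5,-20,0,0,0],[0.5,-30,0,0,0],[0.5,-30,0,0,0]]]}}

```text
time: 13.82
position: [0.4258, 0.2712, 0.1533]
tool_rot: [-0.689, -0.012, 0.725, -0.014]
ft_force: [0.3, 0.4, -1.6]
grip_width: 0.0431
```

```bash
python3 - <<'E'
from look import *
o,m,img=snap('w6',644.6,274.7,130,-31.3,90)
s=robot.camera_model('scene');im=robot.camera('scene')
u,v=proj(s,[.426,.272,.06]).astype(int);x0,y0=u-50,v-40
c=cv2.resize(im[y0:y0+80,x0:x0+100],None,fx=5,fy=5,interpolation=cv2.INTER_CUBIC)
cv2.imwrite('pics/s2.png',c[:,:,::-1])
E
```

```text
at [425.8 271.2 153.3] yaw -87.8 tilt 2.89 q6 1.86 | d [  12.2    4.7 -219.7] twist 33.5 t 13.8167 w 43.1 F [ 0.3  0.4 -1.6]
```

View pics/s2.png

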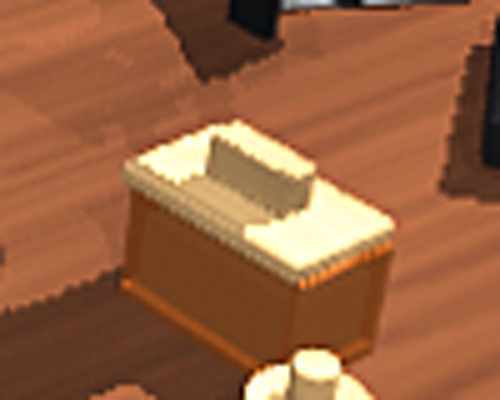

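Call:
{"method": "carry_out", "body": {"commands": [[[0.6,0,0,-16,0],[0.6,0,1,-35,0],[0.6,0,1,-35,0],[0.6,0,1,-35,0],[0.6,0,1,-35,0],[0.6,0,1,-35,0],[0.6,0,0,-22,0],[0.6,0,0,0,6.7]]]}}

```text
time: 14.58
position: [0.645, 0.2747, 0.1395]
tool_rot: [-0.689, 0.03, 0.724, 0.026]
ft_force: [-0.3, -0.1, 0.2]
grip_width: 0.0523
```

Call:
{"method": "carry_out", "body": {"commands": [[[0.6,0,0,0,6.7],[0.6,0,0,0,6.7],[0.6,0,0,0,6.7],[0.6,0,0,0,6.7],[0.6,0,0,0,0],[0.6,0,0,0,0]]]}}

```text
time: 15.08
position: [0.6445, 0.2724, 0.1275]
tool_rot: [-0.658, 0.208, 0.698, 0.191]
ft_force: [0.3, -0.4, 0.7]
grip_width: 0.0521
```

```bash
python3 - <<'E'
from look import *
go(robot.get_obs(),644.6,274.7,45,-31.3,90)
E
```

```text
at [644.5 272.4 127.5] yaw -122.7 tilt 3.51 q6 2.38 | d [82.3 -5.1 -2.8] twist -1.4 t 15.0833 w 52.1 F [ 0.3 -0.4  0.7]
```

Call:
{"method": "carry_out", "body": {"commands": [[[0.6,10,-3,-2,0],[0.6,20,-2,-1,-1.4],[0.6,20,0,0,0],[0.6,20,0,0,0],[0.6,12,0,0,0],[0.6,6,0,0,0],[0.6,0,0,0,0],[0.6,0,0,0,0]]]}}

```text
time: 15.75
position: [0.6443, 0.2752, 0.0302]
tool_rot: [-0.661, 0.194, 0.703, 0.178]
ft_force: [0.4, 1.2, -0.5]
grip_width: 0.0521
```

```bash
python3 - <<'E'
from look import *
go(robot.get_obs(),644.6,274.7,20,-31.3,90)
E
```

```text
at [644.3 275.2  30.2] yaw -120.4 tilt 3.58 q6 2.34 | d [10.2 -0.1 -1. ] twist 0.9 t 15.75 w 52.1 F [ 0.4  1.2 -0.5]
```

Call:
{"method": "carry_out", "body": {"commands": [[[0.6,4,0,0,1],[0.6,3,0,0,0],[0.6,1,0,0,0],[0,0,0,0,0],[0,0,0,0,0],[0,0,0,0,0],[0,0,0,0,0],[0,0,0,0,0]]]}}

```text
time: 16.42
position: [0.6474, 0.276, 0.0266]
tool_rot: [-0.663, 0.198, 0.698, 0.185]
ft_force: [0.2, 0.3, 1.2]
grip_width: 0.0265
```

Call:
{"method": "carry_out", "body": {"commands": [[[0,0,0,0,0],[0,0,0,0,0],[0,0,0,0,0],[0,-10,0,0,0],[0,-20,0,0,0],[0,-20,0,0,0],[0,-20,0,0,0],[0,-20,0,0,0]]]}}

```text
time: 17.08
position: [0.6474, 0.2751, 0.1145]
tool_rot: [-0.658, 0.201, 0.703, 0.183]
ft_force: [0.2, -0.9, -0.9]
grip_width: 0.0216
```

Call:
{"method": "carry_out", "body": {"commands": [[[0,-20,0,0,0],[0,-10,0,0,0],[0,0,0,0,0]]]}}

```text
time: 17.33
position: [0.6525, 0.2761, 0.1527]
tool_rot: [-0.661, 0.199, 0.7, 0.185]
ft_force: [-0.1, 0.5, -0.6]
grip_width: 0.0213
```

```bash
python3 - <<'E'
from look import *
o=robot.get_obs();go(o,417,-103,135,-5.6,90);print(Ro.from_quat(o['tool_rot']).as_matrix()[:,0].round(3))
E
```

```text
at [652.5 276.1 152.7] yaw -121.5 tilt 3.36 q6 2.36 | d [ 33.3 445.4   1.4] twist -25.9 t 17.3333 w 21.3 F [-0.1  0.5 -0.6]
[-0.058 -0.005 -0.998]
```

Call:
{"method": "carry_out", "body": {"commands": [[[0,0,17,0,0],[0,2,35,0,0],[0,2,35,0,0],[0,2,35,0,0],[0,2,35,0,0],[0,2,35,0,0],[0,2,35,0,0],[0,2,35,0,0]]]}}

```text
time: 18.0
position: [0.5114, 0.0519, 0.1426]
tool_rot: [-0.663, 0.193, 0.7, 0.182]
ft_force: [0.6, -0.6, -1.2]
grip_width: 0.0221
```

Call:
{"method": "carry_out", "body": {"commands": [[[0,2,35,0,0],[0,2,35,0,0],[0,2,35,0,0],[0,2,35,0,0],[0,0,20,0,0],[0,0,5,0,0],[0,0,0,0,0]]]}}

```text
time: 18.58
position: [0.4141, -0.0982, 0.1359]
tool_rot: [-0.659, 0.195, 0.703, 0.184]
ft_force: [0.6, -0.4, -0.2]
grip_width: 0.0221
```

Call:
{"method": "carry_out", "body": {"commands": [[[0,0,0,0,-6.5],[0,0,0,0,-6.5],[0,0,0,0,-6.5],[0,0,0,0,-6.5],[0,0,0,0,0],[0,0,0,0,0]]]}}

```text
time: 19.08
position: [0.4164, -0.0938, 0.1347]
tool_rot: [-0.684, 0.024, 0.729, 0.025]
ft_force: [-0.1, -0.3, -1.0]
grip_width: 0.0215
```

```bash
python3 - <<'E'
from look import *
o=robot.get_obs();go(o,418.6,-103,110,-5.6,90);print(Ro.from_quat(o['tool_rot']).as_matrix()[:,0].round(3))
E
```

```text
at [416.4 -93.8 134.7] yaw -94.0 tilt 3.66 q6 1.2 | d [24.5  9.  -4.4] twist 1.6 t 19.0833 w 21.5 F [-0.1 -0.3 -1. ]
[-0.064  0.004 -0.998]
```

Call:
{"method": "carry_out", "body": {"commands": [[[0,2,5,-2,0.8],[0,6,4,-2,0.8],[0,8,0,-1,0],[0,8,0,-1,0],[0,5,0,0,0],[0,0,0,0,0],[0,0,0,0,0]]]}}

```text
time: 19.67
position: [0.4212, -0.1027, 0.1011]
tool_rot: [-0.683, 0.037, 0.729, 0.038]
ft_force: [0.5, 0.3, -1.4]
grip_width: 0.0219
```

```bash
python3 - <<'E'
from look import *
o,m,img=snap('w7',418.6,-103,95,-5.6,90)
E
```

```text
at [ 421.2 -102.7  101.1] yaw -96.1 tilt 3.7 q6 1.23 | d [6.3 0.5 2.1] twist -0.5 t 19.6667 w 21.9 F [ 0.5  0.3 -1.4]
```

View pics/w7.png

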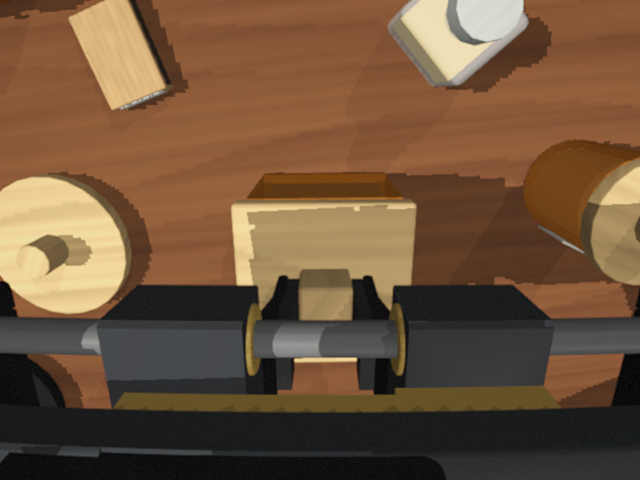

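Call:
{"method": "carry_out", "body": {"commands": [[[0,3,0,1,0],[0,3,0,1,0],[0,2,0,0,0],[0,2,0,0,0],[0,2,0,0,0],[0,0,0,0,0]]]}}

```text
time: 20.22
position: [0.4182, -0.1025, 0.0888]
tool_rot: [-0.683, 0.037, 0.728, 0.038]
ft_force: [0.4, -0.7, -0.7]
grip_width: 0.0214
```

```bash
python3 - <<'E'
from look import *
go(robot.get_obs(),418.6,-103,86,-5.6,90)
E
```

```text
at [ 418.2 -102.5   88.8] yaw -96.1 tilt 3.63 q6 1.23 | d [ 2.8  0.4 -0.7] twist -0.5 t 20.2167 w 21.4 F [ 0.4 -0.7 -0.7]
```

Call:
{"method": "carry_out", "body": {"commands": [[[0,2,0,0,0],[0,2,0,0,0]]]}}

```text
time: 20.38
position: [0.418, -0.102, 0.0862]
tool_rot: [-0.683, 0.037, 0.728, 0.039]
ft_force: [-2.4, 5.2, 34.7]
grip_width: 0.0218
```

Call:
{"method": "carry_out", "body": {"commands": [[[0,2,0,0,0],[0,2,0,0,0]]]}}

```text
time: 20.55
position: [0.418, -0.1019, 0.0862]
tool_rot: [-0.684, 0.038, 0.728, 0.038]
ft_force: [-3.1, 1.9, 21.9]
grip_width: 0.0218
```

Call:
{"method": "carry_out", "body": {"commands": [[[0,2,0,0,0],[0,2,0,0,0]]]}}

```text
time: 20.72
position: [0.418, -0.1019, 0.0862]
tool_rot: [-0.685, 0.038, 0.727, 0.037]
ft_force: [-2.2, 1.1, 21.0]
grip_width: 0.0217
```

Seated as predicted (86 mm). Release and rise.

Call:
{"method": "carry_out", "body": {"commands": [[[0,0,0,0,0],[0.5,0,0,0,0],[0.5,0,0,0,0],[0.5,0,0,0,0],[0.5,0,0,0,0],[0.5,-10,0,0,0],[0.5,-20,0,0,0],[0.5,-20,0,0,0]]]}}

```text
time: 21.38
position: [0.4187, -0.1011, 0.1346]
tool_rot: [-0.682, 0.037, 0.729, 0.039]
ft_force: [0.4, -0.4, -0.4]
grip_width: 0.0429
```

Call:
{"method": "carry_out", "body": {"commands": [[[0.5,-10,0,0,0],[0.5,0,0,0,0]]]}}

```text
time: 21.55
position: [0.4211, -0.1019, 0.147]
tool_rot: [-0.684, 0.037, 0.728, 0.038]
ft_force: [0.3, -1.0, -0.2]
grip_width: 0.0433
```

```bash
python3 - <<'E'
from look import *
o=robot.get_obs();go(o,429,75,125,-96,180)
E
```

```text
at [ 421.1 -101.9  147. ] yaw -96.1 tilt 3.59 q6 1.22 | d [  22.1 -176.8    9.6] twist -0.1 t 21.55 w 43.3 F [ 0.3 -1.  -0.2]
```

Call:
{"method": "carry_out", "body": {"commands": [[[0.6,2,-17,1,0],[0.6,3,-34,1,0],[0.6,3,-34,1,0],[0.6,3,-34,1,0],[0.6,3,-34,1,0],[0.6,2,-20,1,0],[0.6,0,-3,0,0],[0.6,0,0,0,0]]]}}

```text
time: 22.22
position: [0.4345, 0.0779, 0.125]
tool_rot: [-0.683, 0.04, 0.728, 0.039]
ft_force: [-0.3, 0.1, 0.5]
grip_width: 0.0517
```

```bash
python3 - <<'E'
from look import *
o,m,img=snap('w8',429,75,45,-96,180)
s=robot.camera_model('scene');im=robot.camera('scene')
c=cv2.resize(im[180:400,160:460],None,fx=2.2,fy=2.2,interpolation=cv2.INTER_CUBIC)
cv2.imwrite('pics/s3.png',c[:,:,::-1])
E
```

```text
at [434.5  77.9 125. ] yaw -96.4 tilt 3.64 q6 1.61 | d [80.2  3.1  0.1] twist -0.4 t 22.2167 w 51.7 F [-0.3  0.1  0.5]
```

View pics/s3.png

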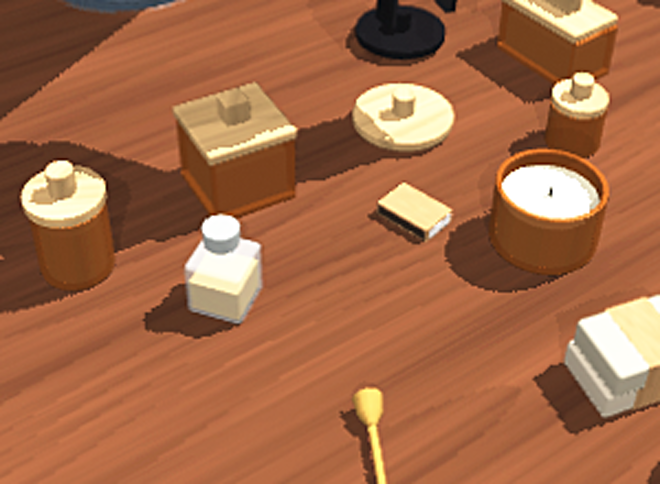

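Call:
{"method": "carry_out", "body": {"commands": [[[0.6,10,2,0,0],[0.6,20,1,0,0],[0.6,20,0,0,0],[0.6,20,0,0,0],[0.6,14,0,0,0],[0.6,6,0,0,0],[0.6,0,0,0,0],[0.6,0,0,0,0]]]}}

```text
time: 22.98
position: [0.4334, 0.0627, 0.033]
tool_rot: [-0.686, 0.047, 0.725, 0.044]
ft_force: [0.4, -0.3, -0.2]
grip_width: 0.0522
```

```bash
python3 - <<'E'
from look import *
go(robot.get_obs(),429,75,22,-96)
E
```

```text
at [433.4  62.7  33. ] yaw -97.4 tilt 3.18 q6 1.6 | d [ 11.2 -11.7   5.3] twist -1.4 t 22.9833 w 52.2 F [ 0.4 -0.3 -0.2]
```

Call:
{"method": "carry_out", "body": {"commands": [[[0.6,0,-6,3,0],[0.6,3,-5,2,0],[0.6,4,-1,0,0],[0.6,2,0,0,0],[0.6,0,0,0,0]]]}}

```text
time: 23.4
position: [0.4316, 0.0756, 0.0263]
tool_rot: [-0.688, 0.048, 0.723, 0.045]
ft_force: [0.8, -0.4, 0.5]
grip_width: 0.0522
```

```bash
python3 - <<'E'
from look import *
go(robot.get_obs(),429,75,22,-96)
E
```

```text
at [431.6  75.6  26.3] yaw -97.5 tilt 2.79 q6 1.63 | d [4.4 0.9 2.3] twist -1.5 t 23.4 w 52.2 F [ 0.8 -0.4  0.5]
```

Call:
{"method": "carry_out", "body": {"commands": [[[0.6,2,0,2,0],[0.6,1,0,1,0],[0,0,0,0,0],[0,0,0,0,0],[0,0,0,0,0],[0,0,0,0,0],[0,0,0,0,0],[0,0,0,0,0]]]}}

```text
time: 24.07
position: [0.4285, 0.0764, 0.0235]
tool_rot: [-0.689, 0.047, 0.722, 0.044]
ft_force: [0.4, -0.2, 0.2]
grip_width: 0.021
```

Call:
{"method": "carry_out", "body": {"commands": [[[0,0,0,0,0],[0,0,0,0,0],[0,-10,0,0,0],[0,-20,0,0,0],[0,-20,0,0,0],[0,-20,0,0,0],[0,-20,0,0,0],[0,-20,0,0,0]]]}}

```text
time: 24.73
position: [0.4298, 0.0765, 0.1333]
tool_rot: [-0.684, 0.048, 0.727, 0.045]
ft_force: [0.2, 0.3, -1.1]
grip_width: 0.0208
```

Call:
{"method": "carry_out", "body": {"commands": [[[0,-10,0,0,0],[0,0,0,0,0]]]}}

```text
time: 24.9
position: [0.4326, 0.0764, 0.147]
tool_rot: [-0.686, 0.048, 0.724, 0.045]
ft_force: [0.3, 0.2, -1.5]
grip_width: 0.021
```

```bash
python3 - <<'E'
from look import *
go(robot.get_obs(),620,74.2,125,-97.5)
E
```

```text
at [432.6  76.4 147. ] yaw -97.5 tilt 3.09 q6 1.63 | d [  11.9  -22.4 -187. ] twist 0.0 t 24.9 w 21.0 F [ 0.3  0.2 -1.5]
```

Call:
{"method": "carry_out", "body": {"commands": [[[0,0,-2,-17,0],[0,2,-4,-34,0],[0,2,-4,-34,0],[0,2,-4,-34,0],[0,2,-4,-34,0],[0,0,-3,-24,0],[0,0,-1,-6,0],[0,0,0,0,0]]]}}

```text
time: 25.57
position: [0.615, 0.075, 0.1196]
tool_rot: [-0.681, 0.048, 0.729, 0.045]
ft_force: [-0.2, -0.3, -1.4]
grip_width: 0.0213
```

Call:
{"method": "carry_out", "body": {"commands": [[[0,0,0,0,0],[0,0,0,0,0]]]}}

```text
time: 25.73
position: [0.6115, 0.0751, 0.1174]
tool_rot: [-0.679, 0.048, 0.731, 0.045]
ft_force: [0.0, 0.9, 0.1]
grip_width: 0.0211
```

```bash
python3 - <<'E'
from look import *
go(robot.get_obs(),620,74.2,100,-97.5)
E
```

```text
at [611.5  75.1 117.4] yaw -97.5 tilt 4.26 q6 1.65 | d [16.7 -0.3 -9.8] twist 0.0 t 25.7333 w 21.1 F [0.  0.9 0.1]
```

Call:
{"method": "carry_out", "body": {"commands": [[[0,0,0,-6,0],[0,4,0,-4,0],[0,6,0,0,0],[0,6,0,0,0],[0,3,0,0,0],[0,0,0,0,0],[0,0,0,0,0]]]}}

```text
time: 26.32
position: [0.6142, 0.0743, 0.0957]
tool_rot: [-0.676, 0.047, 0.734, 0.044]
ft_force: [-0.5, -0.1, -0.4]
grip_width: 0.0212
```

```bash
python3 - <<'E'
from look import *
o,m,img=snap('w9',620,74.2,85,-97.5)
E
```

```text
at [614.2  74.3  95.7] yaw -97.4 tilt 4.68 q6 1.64 | d [10.2 -0.8 -6.6] twist 0.1 t 26.3167 w 21.2 F [-0.5 -0.1 -0.4]
```

View pics/w9.png

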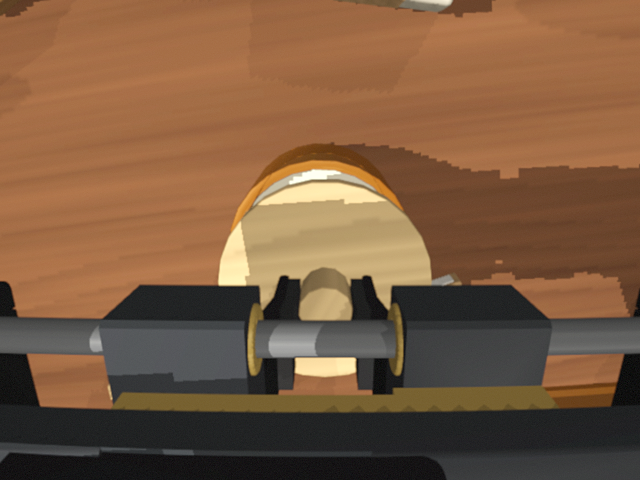

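Call:
{"method": "carry_out", "body": {"commands": [[[0,0,0,-5,0],[0,1,0,-3,0],[0,3,0,0,0],[0,3,0,0,0],[0,0,0,0,0],[0,0,0,0,0]]]}}

```text
time: 26.87
position: [0.6234, 0.0731, 0.0881]
tool_rot: [-0.677, 0.047, 0.733, 0.044]
ft_force: [0.2, 0.2, -0.7]
grip_width: 0.0211
```

```bash
python3 - <<'E'
from look import *
go(robot.get_obs(),620,74.2,79,-97.5)
E
```

```text
at [623.4  73.1  88.1] yaw -97.4 tilt 4.55 q6 1.64 | d [ 9.3 -0.7  2.8] twist 0.1 t 26.8667 w 21.1 F [ 0.2  0.2 -0.7]
```

Call:
{"method": "carry_out", "body": {"commands": [[[0,1,0,2,0],[0,2,0,1,0],[0,2,0,0,0],[0,2,0,0,0]]]}}

```text
time: 27.2
position: [0.6195, 0.0736, 0.0812]
tool_rot: [-0.677, 0.047, 0.733, 0.044]
ft_force: [0.1, 0.0, -1.3]
grip_width: 0.0208
```

Call:
{"method": "carry_out", "body": {"commands": [[[0,2,0,0,0],[0,2,0,0,0]]]}}

```text
time: 27.37
position: [0.619, 0.0736, 0.0794]
tool_rot: [-0.677, 0.047, 0.733, 0.044]
ft_force: [-4.0, -0.2, 19.8]
grip_width: 0.0214
```

Call:
{"method": "carry_out", "body": {"commands": [[[0,2,0,0,0],[0,2,0,0,0]]]}}

```text
time: 27.53
position: [0.619, 0.0736, 0.0795]
tool_rot: [-0.678, 0.047, 0.733, 0.044]
ft_force: [-2.1, -0.3, 8.3]
grip_width: 0.0208
```

Contact at 79.4 mm, as predicted for seating. Release and rise.

Call:
{"method": "carry_out", "body": {"commands": [[[0,1,0,0,0],[0.5,0,0,0,0],[0.5,0,0,0,0],[0.5,0,0,0,0],[0.5,0,0,0,0],[0.5,-10,0,0,0],[0.5,-20,0,0,0],[0.5,-20,0,0,0]]]}}

```text
time: 28.2
position: [0.6194, 0.0737, 0.1262]
tool_rot: [-0.674, 0.047, 0.736, 0.044]
ft_force: [-0.7, 1.0, 0.2]
grip_width: 0.043
```

Call:
{"method": "carry_out", "body": {"commands": [[[0.5,-30,0,0,0],[0.5,-30,10,15,0],[0.5,-30,20,20,0],[0.5,-20,30,20,0],[0.5,-10,30,10,0],[0.5,0,20,0,0],[0.5,0,0,0,0],[0.5,0,0,0,0]]]}}

```text
time: 28.87
position: [0.5531, -0.03, 0.2674]
tool_rot: [-0.679, 0.047, 0.731, 0.042]
ft_force: [0.8, 0.0, -0.4]
grip_width: 0.0435
```

```bash
python3 - <<'E'
from look import *
print(robot.get_obs()['position'],robot.get_obs()['ft_force'])
m=robot.camera_model('top');img=robot.camera('top').copy();im=robot.camera('scene')
wood,_=masks(img)
cv2.imwrite('pics/top9.png',img[:,:,::-1])
a=cv2.resize(im[160:360,160:460],(800,533),interpolation=cv2.INTER_CUBIC);cv2.imwrite('pics/s9.png',a[:,:,::-1])
for k,x,y,z in(('sm',431,-261.5,75),('ob',426,272,63),('sq',417,-103,71),('lg',620,74,67)):
    u,v=proj(m,[x/1e3,y/1e3,z/1e3]);f=fit(m,blob(wood,u,v),z/1e3);r=f['rect'];print(k,np.round(r[0],1),np.round(r[1],1),round(r[2],1),np.round(f['cen'],1))
E
```

```text
[ 0.55306938 -0.03001878  0.26742653] [ 0.80213964  0.03076523 -0.44420136]
sm [ 430.5 -261.8] [63.  64.7] 86.3 [ 430.6 -262.2]
ob [535.3 308.6] [ 5.6 34.3] 3.5 [535.6 307. ]
sq [ 415.8 -130.6] [49.6 81.7] 88.4 [ 421.1 -125.7]
lg [776.8  46.3] [20.1 34.2] 90.0 [778.9  44.6]
```

View pics/s9.png

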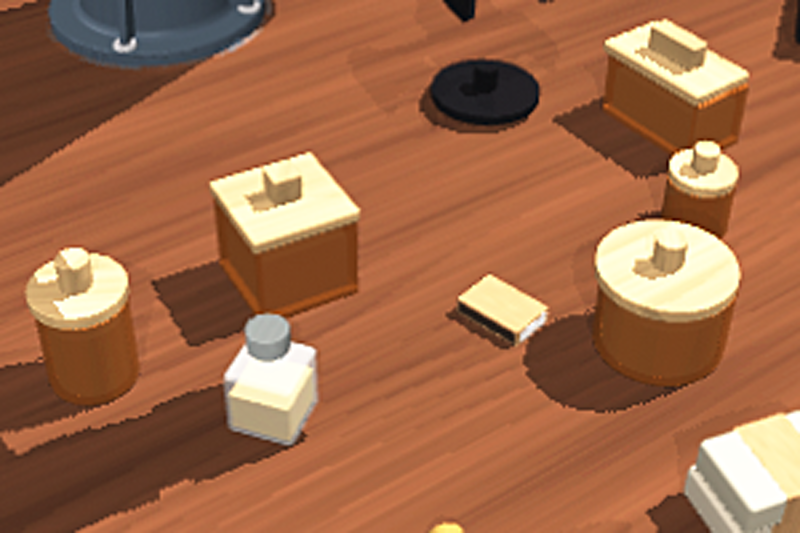

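View pics/top9.png

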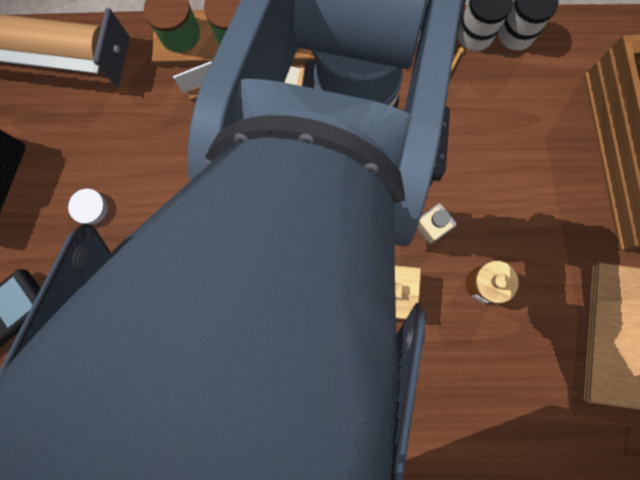

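```bash
python3 -c "
from rig import robot
print(robot.hand_in())"
```

```text
the job is handed in; nothing more can be done
None
```

I put all four lids back on their own candles and handed the job in after about 29 s of robot time. The hand-in reports no verdict, so this rests on my own checks.

**Last checks**
- **Scene camera:** all four lids look flat and fully down, with the square and oblong ones in line with their jars. The jars are upright, and the closed candle, the diffuser and the black look-alike appear untouched.
- **Small lid:** the top camera puts it within about 1 mm of its jar's measured centre.
- **Large and square lids:** the tool height at contact (79.4 and 86.2 mm) matched the seated heights I worked out beforehand (79 and 86 mm).
- **Oblong lid:** it touched at about 79 mm and ended at 77.6 mm, against my estimate of 77 mm.

**What failed or disagreed**
- **No final top-camera numbers for three lids:** the arm hid the oblong, square and large lids, so those readings were useless. I judged their centring from the scene picture and from the tool positions at release.
- **Jar positions:** I did not re-measure how far the jars, the closed candle or the diffuser may have shifted.
- **Small lid height:** it touched about 4 mm higher than I expected. A close-up showed no cork above the rim, so I took it that the lid sat deeper in the fingers than I had estimated.
- **Tool tilt:** the tool drifted to about 4.7° off vertical over the run, and the moves gave no way to correct it. The lids settled flat when released.

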